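# Show a notched glass test plate over the light pad

### The job

First turn the light pad's dimmer knob clockwise, fully to its end stop. Then, of the three glass test plates on the plywood board, take the one that lies label side up: looking down on it with its frosted end pointing away from you, the small corner notch is on the right (the other two lie label side down, with the notch on the left). Hold it level a few centimetres above the middle of the pad's white field, label side still up and frosted end toward the knob, and finish while still holding it there; leave the other plates and things where they lie.

Things in the scene. Friction and masses are not known exactly. Their poses are not given: they have to be found in the camera images.
- plate: the glass plate that lies label side up: clear glass 90 x 36 x 6 mm, about 45 g, matt frosted end zone 26 mm long with a 11 x 11 mm square notch at one corner; flat on the work board. Origin: centre of its underside. x axis along its length toward the frosted end, y across, z out of the label face (up). Notch at +x, -y (on the right with the frosted end away from you)
- work_board: fixed plywood board 310 x 285 x 14 mm on which the three plates and some small tools lie; origin centre of its underside, on the bench (z 0)
- plate_frosted_end (a point): middle of the frosted end face of that plate, 45 mm along x from the plate's origin and 3 mm above its underside
- turned_plate_a: a glass plate of the same kind that lies label side down, on the same board, so its notch is on the left when the frosted end points away from you; to be left alone. Origin: centre of its underside, x axis toward its frosted end, z axis up
- turned_plate_b: another glass plate that lies label side down, just like turned_plate_a; to be left alone. Origin: centre of its underside, x axis toward its frosted end, z axis up
- light_pad: flat grey light pad, 150 mm (its x) by 250 mm (its y) and 20 mm high, fixed to the bench; a square white field in a black frame at its left (+y) end and the dimmer knob at its right (-y) end. Origin: centre of its underside; x axis away from the robot, y axis along its length toward the field's end, z up
- field (a point): centre of the white field, on its surface: 45 mm along +y of the pad's origin, 20 mm above the bench. The field measures 118 x 128 mm
- dimmer_grip (a point): point on the vertical axis of the dimmer knob at the height to grip its bar; on the pad, 80 mm along -y from the pad's origin. The knob is a black bar 42 mm long, 14 mm wide and 32 mm tall on a 44 mm disc; its top is 64 mm above the bench, this point 57 mm, the disc's top 34 mm. The bar lies along the pad's x axis when the joint is 0 (white mark at the pad's -x side) and turns with the joint
- dimmer (a joint): angle of the dimmer knob in rad, growing clockwise as seen from above: 0 at the dim stop, 1.7 at the bright end stop. It turns against light friction (0.03 N m) and stays where it is left
- tape_roll: roll of tape, 98 mm across and 25 mm high, a bystander; origin centre of its underside
- sample_tile_1: square sample tile 60 x 60 x 6 mm, a bystander; origin centre of its underside
- sample_tile_3: square sample tile 60 x 60 x 6 mm, a bystander; origin centre of its underside
- tweezers: tweezers 114 mm long, a bystander; origin centre of its underside
- g_clamp: small clamp 64 x 100 x 9 mm lying flat, a bystander; origin centre of its underside
- pencil: pencil 117 mm long, a bystander; origin centre of its underside

How it is judged:
By the outcome, as a careful person would: the job done as asked, in the order asked, and still so for the second after the job is handed in, while the arm keeps its last pose, push and grip.
It also fails if it takes over 48 s, if anything falls off the work surface, if the arm or the gripper's body presses on something with over 40 N, if the wrist force passes 120 N, or if a joint passes its speed limit or range.

### The arm

A 7-joint arm with a two-finger parallel gripper is mounted at the origin on a cart in front of the work surface, level with it; the furniture and walls round the work are solid. World frame = base frame: x ahead of the robot, y to its left, z up, the work surface at z = 0. Lengths are in m, angles in rad, forces in N, time in s.
With the tool pointing down it reaches from about 0.375 to 0.925 m from the base axis. Payload 3.1 kg.
Tool frame: the origin (TCP) lies midway between the tips of the shut fingers; the grasp point (between the pads) lies 19 mm behind it; x points along the fingers, y is the direction in which the jaws open and shut, and the axes are right-handed (so a half turn about x gives the same grasp; the last joint's range is limited). The gripper opens to 85 mm and grips with 20 to 120 N. Pads are 22 mm wide; open, the fingers measure 114 mm over their backs; the gripper's body (76 mm by 85 mm) begins 54 mm behind the grasp point. The pads swing forward as they close: fully open they stand 13 mm farther back than shut.
Start: joints at [-1.256, 0.383, 0.044, 1.598, -0.018, 1.161, -0.05], TCP at [0.261, 0.595, 0.231] pointing down, gripper open.
Joint ranges: [-2.61, 2.61], [-0.41, 2.15], [-1.48, 1.57], [0, 2.5], [-1.57, 4.71], [0.05, 1.97], [-2.85, 2.85]. Speed limits (rad/s): [2.79, 2.79, 3.14, 3.14, 3.14, 3.14, 3.14].

### API

Orientations are given as a rotation vector (axis times angle).
In Python, from station import bot, jaws, kinematics, monitor, viewer, job gives the robot as it stands. The module is installed in compiled form; this text tells all that it offers. Calls block until the motion is done:
- bot.reach(position, orientation): joint-space move of the TCP to a pose.
- bot.move_straight(position, max_speed=0.15, rot=None): straight line of the TCP; rot=None keeps the orientation; max_speed is the mean speed in m/s.
- bot.set_joints(angles): joint-space move.
- jaws.ungrasp() and jaws.close_gripper(squeeze=None): open the fingers fully, or close them until they stop; squeeze is the grip in N (None keeps the last).
- bot.hold(seconds).
- kinematics.ik(position, orientation): joint angles nearest the present ones, or None.
- monitor.get_state(): the state.
- viewer.camera(name): name is "side" or "top" or "wrist"; returns the picture (480x640x3 uint8, red, green, blue); there is no depth.
- viewer.camera_model(name): a dict with "camera_matrix" (3x3 intrinsics, pixels), "view" (4x4, takes a point from world to camera coordinates); the wrist camera has in their place "mount" (4x4, takes a point from camera to tool coordinates, whose origin is the TCP and whose axes are the tool frame's). Camera axes: x right, y down, z forward; pixel columns grow to the right and rows downward; lengths in m; the calibration is good to about 2 mm. A picture is of the moment at which its call begins: read the wrist's pose just before it. camera_model takes no time and is no camera call.
A pose or a line that the arm cannot do raises bot.Unreachable and nothing moves.
- job.close_job(): hands the job in, once; it reports no verdict.
The state is a dict: "clock": time; "joint_positions": joint angles; "qd": joint speeds; "joint_efforts": joint torques, N m; "ee_pos": TCP position; "tool_rot": TCP orientation; "force": force on the tool from outside, world axes, zero at the start; "wrist_torque": the same for the moment, N m; "grip_width": finger opening in m.
Only numpy, scipy, OpenCV 4.12 (cv2) and the standard library are available. Lean on these libraries where they do the work, as an engineer would, in place of code of your own. Each camera call takes 0.05 s, during which the arm holds its last target.

## Working session

There is one attempt and no reset: what is moved stays moved. The work goes in short steps, each a Python script; the robot and the scene stay as the last script left them, time stands still between calls to the robot, and variables do not carry over. Pictures are saved under pics/ and viewed, and the job is handed in when it is done.

```bash
mkdir -p pics
python3 - <<'E'
from station import *
import cv2
for n in ["top","side","wrist"]:
    im=viewer.camera(n); cv2.imwrite(f"pics/{n}0.png",im[:,:,::-1])
    print(n,viewer.camera_model(n))
print(monitor.get_state())
E
```

```text
top {'camera_matrix': array([[593.85638909,   0.        , 320.00656916],
       [  0.        , 593.85638909, 241.29598536],
       [  0.        ,   0.        ,   1.        ]]), 'view': array([[ 0.02001086, -0.99978057,  0.00619474, -0.20727836],
       [-0.98789505, -0.02072552, -0.15373293,  0.53004551],
       [ 0.15382759, -0.00304343, -0.98809302,  1.2240158 ],
       [ 0.        ,  0.        ,  0.        ,  1.        ]])}
side {'camera_matrix': array([[607.05757308,   0.        , 316.61155634],
       [  0.        , 607.05757308, 243.92818944],
       [  0.        ,   0.        ,   1.        ]]), 'view': array([[ 0.86441062, -0.50240361,  0.01961839, -0.56449562],
       [-0.27571267, -0.50628462, -0.81710367,  0.10672153],
       [ 0.42044833,  0.70090406, -0.57615684,  1.1358557 ],
       [ 0.        ,  0.        ,  0.        ,  1.        ]])}
wrist {'camera_matrix': array([[415.99367775,   0.        , 322.88201716],
       [  0.        , 415.99367775, 236.26519769],
       [  0.        ,   0.        ,   1.        ]]), 'mount': array([[ 5.75596144e-04, -3.09352283e-01,  9.5094
[... 269 characters left out ...]
     1.00000000e+00]])}
{'clock': 0.15, 'joint_positions': array([-1.25579376,  0.38366161,  0.04386933,  1.59917024, -0.01792641,
        1.16123014, -0.04993799]), 'qd': array([-0.00042363, -0.00330535, -0.00014536, -0.006276  , -0.00137386,
       -0.00085599,  0.00110071]), 'joint_efforts': array([ 2.30375954e-03, -4.34052658e+01,  1.02703840e+00, -2.49979305e+01,
        1.07408990e-02,  7.32737768e-03, -2.27987357e-05]), 'ee_pos': array([0.26047785, 0.59473218, 0.23018684]), 'tool_rot': array([ 0.32218938,  1.54677195, -0.32542727]), 'force': array([-0.19171185,  1.04304479,  0.69443217]), 'wrist_torque': array([-0.00061855, -0.01947737,  0.007571  ]), 'grip_width': 0.0859609203814221}
```

View pics/top0.png

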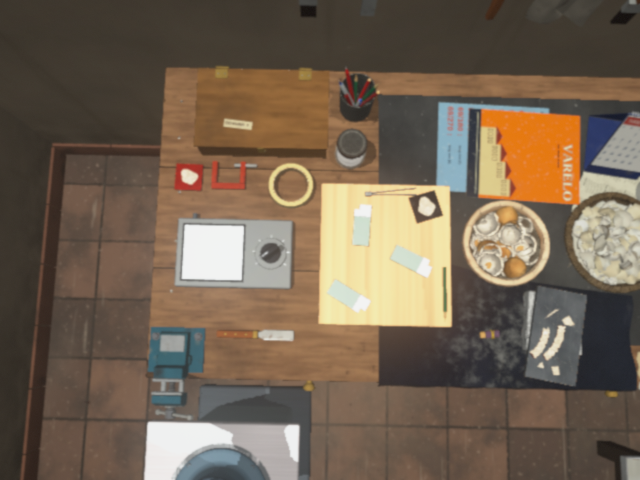

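View pics/side0.png

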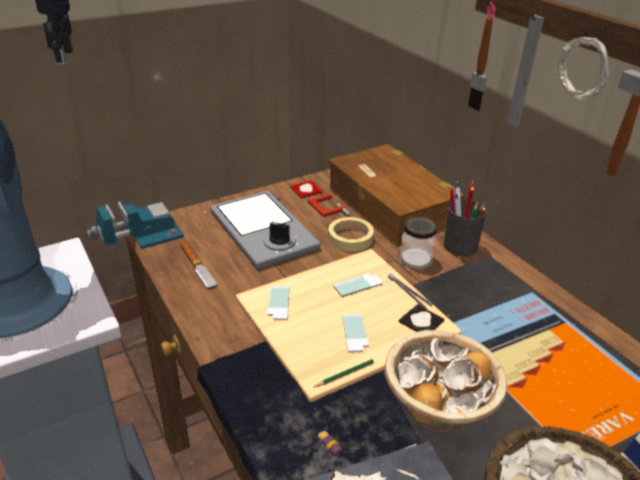

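The top view shows the pad at about (235,253), its knob at (271,252), and three plates at about (362,225), (411,261) and (349,296). I'll zoom in on these.

Run:
```python
import cv2
im=cv2.imread("pics/top0.png")
cv2.imwrite("pics/topz.png",cv2.resize(im[185:325,318:455],None,fx=5.5,fy=4.2*5.5/5.5*1.0 if 0 else 4.25,interpolation=cv2.INTER_CUBIC) if 0 else cv2.resize(im[190:325,315:455],None,fx=4.4,fy=4.4,interpolation=cv2.INTER_CUBIC))
cv2.imwrite("pics/topk.png",cv2.resize(im[205:300,165:305],None,fx=5.5,fy=5.5,interpolation=cv2.INTER_CUBIC))
```

```text
(no output)
```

View pics/topz.png

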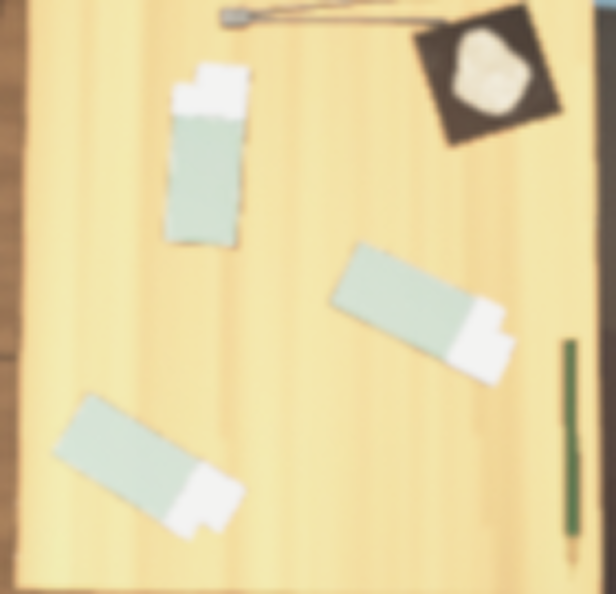

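View pics/topk.png

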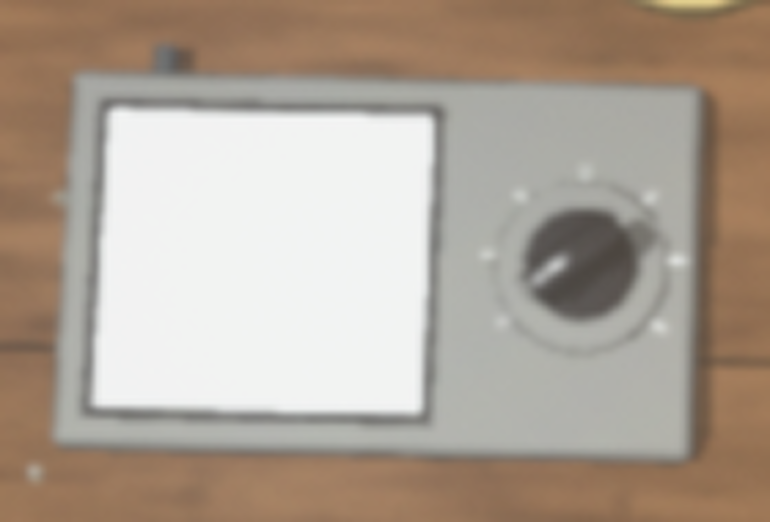

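The notch is on the right only for the lower-left plate at about (349,296), so that is the target. The knob's mark points lower-left, which puts it at about 55°. Next I'll compute positions.

```bash
cat > h.py <<'E'
from station import *
import numpy as np, cv2
from scipy.spatial.transform import Rotation as R
def ray(name,uv,z,st=None):
    m=viewer.camera_model(name);K=m["camera_matrix"]
    if name=="wrist":
        T=np.eye(4);T[:3,:3]=R.from_rotvec(st["tool_rot"]).as_matrix();T[:3,3]=st["ee_pos"];C=T@m["mount"]
    else: C=np.linalg.inv(m["view"])
    d=C[:3,:3]@np.linalg.inv(K)@np.array([uv[0],uv[1],1.]);o=C[:3,3]
    return o+d*(z-o[2])/d[2]
def proj(name,P,st=None):
    m=viewer.camera_model(name)
    if name=="wrist":
        T=np.eye(4);T[:3,:3]=R.from_rotvec(st["tool_rot"]).as_matrix();T[:3,3]=st["ee_pos"];V=np.linalg.inv(T@m["mount"])
    else: V=m["view"]
    q=V[:3,:3]@np.asarray(P,float)+V[:3,3];q=m["camera_matrix"]@q;return q[:2]/q[2]
def down(a):
    "tool x down, tool y (jaw) at yaw a"
    y=np.array([np.cos(a),np.sin(a),0]);x=np.array([0,0,-1.]);return R.from_matrix(np.c_[x,y,np.cross(x,y)]).as_rotvec()
def snap(name,fn):
    st=monitor.get_state();im=viewer.camera(name);cv2.imwrite(f"pics/{fn}.png",im[:,:,::-1]);return st,im
E
python3 - <<'E'
from h import *
def z(u,v,s,ox,oy): return (ox+(u+.5)/s-.5,oy+(v+.5)/s-.5)
print("pad corners",[ray("top",z(u,v,5.5,165,205),.02).round(4) for u,v in [(78,78),(702,92),(690,460),(57,442)]])
print("field",[ray("top",z(u,v,5.5,165,205),.02).round(4) for u,v in [(103,103),(440,108),(428,418),(86,410)]])
print("disc",ray("top",z(581,267,5.5,165,205),.034), "knobtop",ray("top",z(581,264,5.5,165,205),.064),ray("top",z(533,287,5.5,165,205),.064),ray("top",z(566,260,5.5,165,205),.064))
print("plate",[ray("top",z(u,v,4.4,315,190),.02).round(4) for u,v in [(91,392),(246,489),(190,540),(52,452)]])
st=monitor.get_state()
print(R.from_rotvec(st["tool_rot"]).as_matrix().round(2))
E
```

```text
pad corners [array([0.5807, 0.1121, 0.02  ]), array([ 0.5803, -0.135 ,  0.02  ]), array([ 0.4345, -0.1343,  0.02  ]), array([0.4365, 0.1121, 0.02  ])]
field [array([0.5709, 0.1016, 0.02  ]), array([ 0.5717, -0.0316,  0.02  ]), array([ 0.4488, -0.0318,  0.02  ]), array([0.4492, 0.1015, 0.02  ])]
disc [ 0.50754275 -0.0905781   0.034     ] knobtop [ 0.50468313 -0.09297104  0.064     ] [ 0.49551712 -0.07509103  0.064     ] [ 0.50609476 -0.0872352   0.064     ]
plate [array([ 0.457 , -0.2309,  0.02  ]), array([ 0.4113, -0.3069,  0.02  ]), array([ 0.3862, -0.28  ,  0.02  ]), array([ 0.4273, -0.2124,  0.02  ])]
[[-0.    0.4   0.92]
 [-0.    0.92 -0.4 ]
 [-1.   -0.    0.  ]]
```

View pics/wrist0.png

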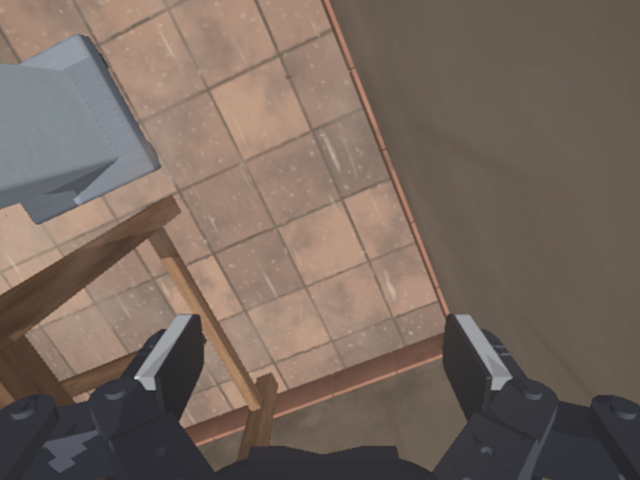

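Run:
```python
from h import *
bot.reach([0.507,-0.0915,0.16],down(np.deg2rad(27)))
st,im=snap("wrist","w1")
print(st["clock"],st["ee_pos"],st["joint_positions"].round(2))
for P in [(.508,-.0915,.064),(.508,-.0915,.034)]: print(proj("wrist",P,st))
```

```text
2.7417 [ 0.5075629  -0.09005553  0.15998828] [-0.65  0.28  0.86  2.02 -0.26  0.95  0.81]
[322.01324886 241.57342846]
[322.11742318 227.26999028]
```

View pics/w1.png

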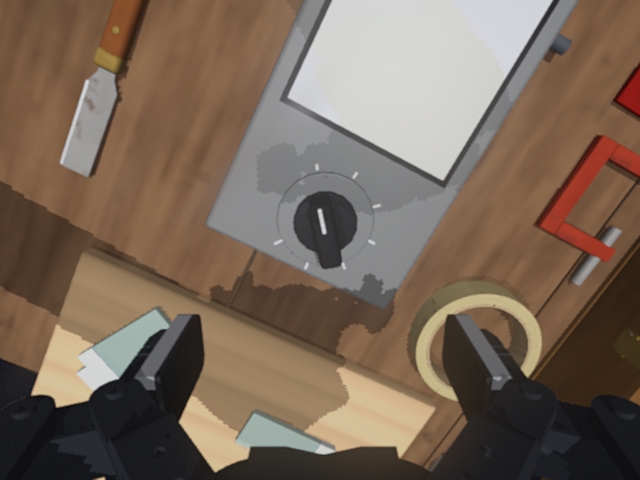

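The bar runs from about (322,193) to (330,266), slightly tilted from the jaw-normal. I'll refine the angle.

Run:
```python
from h import *
st=monitor.get_state()
im=cv2.imread("pics/w1.png")
cv2.imwrite("pics/w1z.png",cv2.resize(im[160:290,260:390],None,fx=4.5,fy=4.5,interpolation=cv2.INTER_CUBIC))
```

```text
(no output)
```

View pics/w1z.png

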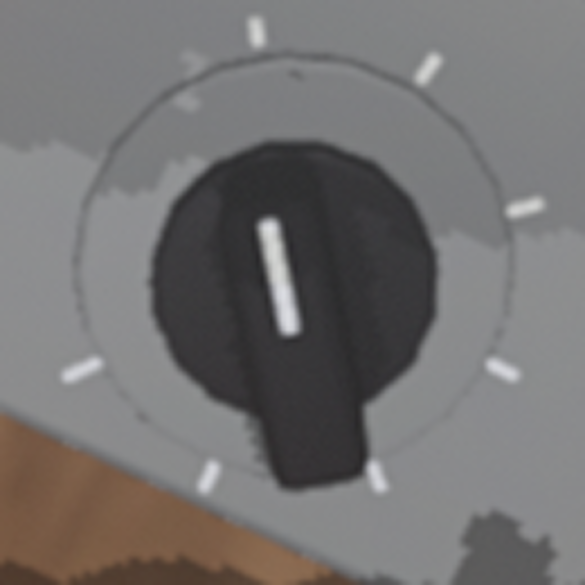

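Run:
```python
from h import *
st=monitor.get_state()
f=lambda u,v,z=.064: ray("wrist",(260+(u+.5)/4.5-.5,160+(v+.5)/4.5-.5),z,st)
for a,b in [((267,220),(290,335)),((271,200),(323,472)),((222,200),(280,480)),((320,200),(367,465))]:
    A,B=f(*a),f(*b); d=A-B; print(A.round(4),B.round(4),np.rad2deg(np.arctan2(d[1],d[0])))
print("disc centre",f(293,266,.034),"lower black", f(295,285,.05))
```

```text
[ 0.497  -0.0741  0.064 ] [ 0.5069 -0.0868  0.064 ] 127.85632377960123
[ 0.4962 -0.0714  0.064 ] [ 0.5199 -0.1023  0.064 ] 127.45347788832925
[ 0.4905 -0.0743  0.064 ] [ 0.5152 -0.1061  0.064 ] 127.86645036555491
[ 0.502  -0.0685  0.064 ] [ 0.5248 -0.0987  0.064 ] 127.15574252400994
disc centre [ 0.50680975 -0.08551054  0.034     ] lower black [ 0.50622969 -0.08389425  0.05      ]
```

Run:
```python
from h import *
st,im=snap("wrist","w2"); print(st["clock"],st["ee_pos"],st["tool_rot"],down(np.deg2rad(27)))
a=cv2.imread("pics/side0.png"); cv2.imwrite("pics/sz.png",cv2.resize(a[180:270,200:330],None,fx=6,fy=6,interpolation=cv2.INTER_CUBIC))
for P in [(.507,-.0865,.034),(.508,-.091,.034)]:
  p=proj("side",P); print(p,(p-[200,180]+.5)*6-.5)
```

```text
2.7917 [ 0.50753077 -0.09017967  0.16000591] [ 0.85385461  1.3967964  -0.8533511 ] [ 0.85548066  1.39601756 -0.85548066]
[277.32403136 235.76935672] [466.44418816 337.11614029]
[278.73769164 236.71193433] [474.92614985 342.77160597]
```

View pics/sz.png

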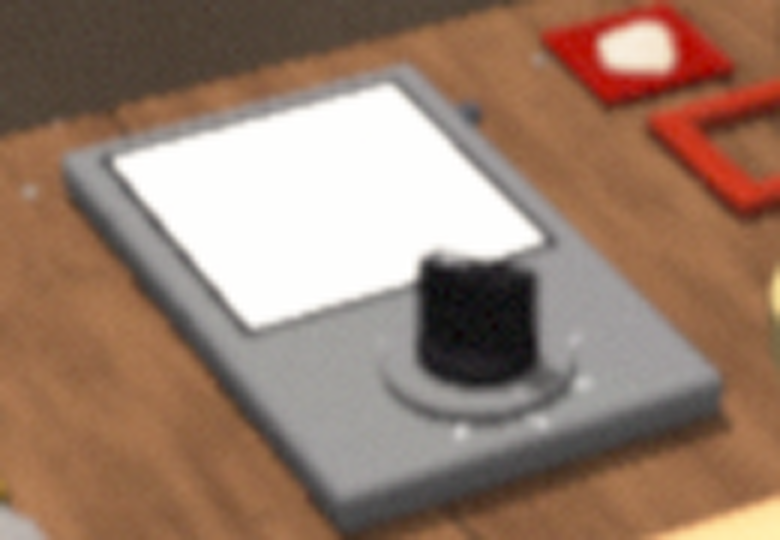

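Top and side agree on y≈-0.091 while the wrist says -0.0865, so I'll take (0.5075,-0.0895). Now descend, grip and check the forces.

Run:
```python
from h import *
a=down(np.deg2rad(37.6))
bot.move_straight([.5075,-.0895,.12],0.1,rot=a)
bot.move_straight([.5075,-.0895,.042],0.06)
st=monitor.get_state();print(st["clock"],st["ee_pos"],st["force"],st["wrist_torque"])
jaws.close_gripper(squeeze=30)
bot.hold(.2)
st,_=snap("wrist","w3");print(st["clock"],st["ee_pos"],st["force"],st["wrist_torque"],st["grip_width"],st["joint_positions"])
```

```text
4.8417 [ 0.5079191  -0.08953727  0.04239913] [-0.65202995  0.12809422 -0.23013016] [-0.00869988 -0.00776185  0.00653831]
5.6917 [ 0.50846383 -0.0889407   0.04228301] [2.16885599 2.1001732  0.79639932] [ 0.37164709 -0.44897743 -0.02146767] 0.012936662053541938 [-0.48775593  0.47998288  0.68403313  2.07631976 -0.45252353  0.73257541
  1.14153029]
```

View pics/w3.png

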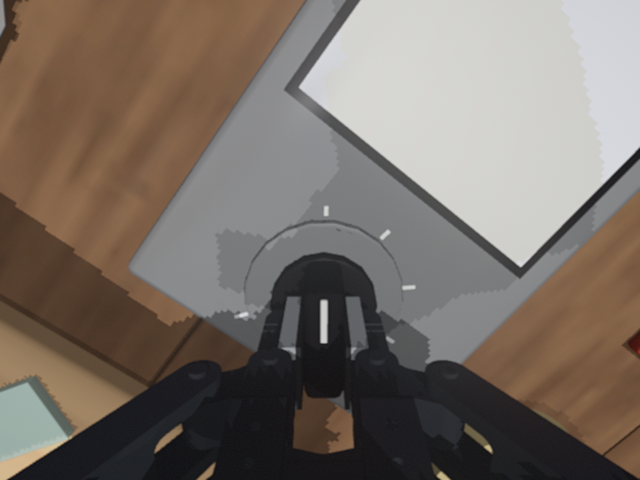

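The bar is gripped squarely: the white mark at (324,322) is centred and aligned. Now I'll turn it clockwise in steps while watching the torque.

Run:
```python
from h import *
p=[.5083,-.0891,.042]
for y in [20,5,-3,-7,-10,-13]:
    bot.move_straight(p,0.05,rot=down(np.deg2rad(y)))
    st=monitor.get_state();M=R.from_rotvec(st["tool_rot"]).as_matrix()
    print(y,st["clock"].__round__(2),np.rad2deg(np.arctan2(M[1,1],M[0,1])).round(2),st["ee_pos"].round(4),st["force"].round(1),st["wrist_torque"].round(3),round(st["grip_width"],4))
snap("wrist","w4")
```

```text
20 6.2 20.13 [ 0.5086 -0.0889  0.0423] [2.2 1.6 3.5] [ 0.428 -0.186 -0.049] 0.0132
5 6.61 5.14 [ 0.5086 -0.0889  0.0423] [2.  3.2 4.5] [ 0.573 -0.152 -0.021] 0.0133
-3 6.9 -2.9 [ 0.5086 -0.0888  0.0423] [1.4 3.  4.6] [ 0.593 -0.266  0.02 ] 0.0132
-7 7.15 -6.92 [ 0.5086 -0.0889  0.0423] [1.4 3.4 5. ] [ 0.614 -0.177  0.006] 0.0135
-10 7.4 -9.52 [ 0.5086 -0.0888  0.0423] [1.2 2.6 5.3] [ 0.612 -0.175  1.08 ] 0.0133
-13 7.65 -12.45 [ 0.5086 -0.0894  0.0424] [0.2 1.  6.4] [ 0.403 -0.138  1.324] 0.013
```

View pics/w4.png

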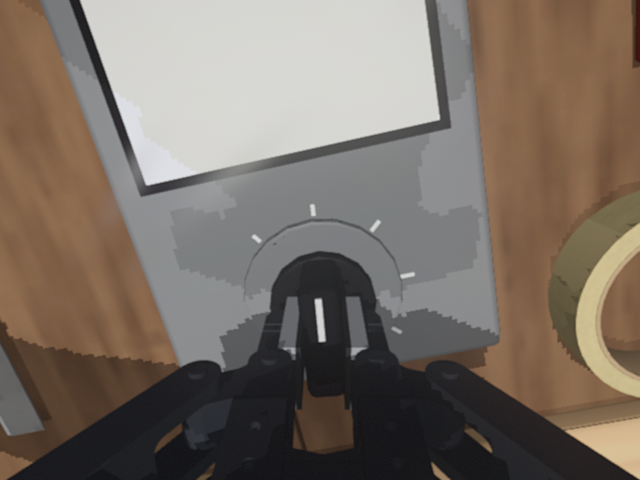

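Torque jumped to about 1.1–1.3 N m near -8°, so the end stop is reached. Release, check the knob, then go and look at the plate.

Run:
```python
from h import *
jaws.ungrasp()
bot.move_straight([.508,-.089,.16],0.15,rot=down(np.deg2rad(-8)))
bot.hold(.2)
st,im=snap("wrist","w5");print(st["clock"],st["ee_pos"])
np.save("st5.npy",np.r_[st["ee_pos"],st["tool_rot"]])
cv2.imwrite("pics/w5z.png",cv2.resize(im[160:290,260:390,::-1],None,fx=4.5,fy=4.5,interpolation=cv2.INTER_CUBIC))
bot.reach([.4205,-.2575,.14],down(np.deg2rad(-31)))
bot.hold(.2)
st,im=snap("wrist","w6");print(st["clock"],st["ee_pos"],st["joint_positions"].round(2))
```

```text
9.525 [ 0.50717227 -0.08897837  0.15904505]
10.5583 [ 0.42227074 -0.25558613  0.13999714] [-0.53  0.39  1.17  2.09 -0.45  0.94  0.35]
```

View pics/w5z.png

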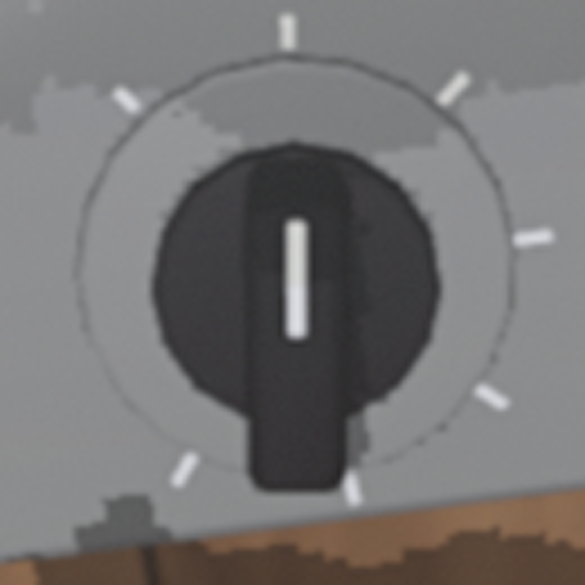

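View pics/w6.png

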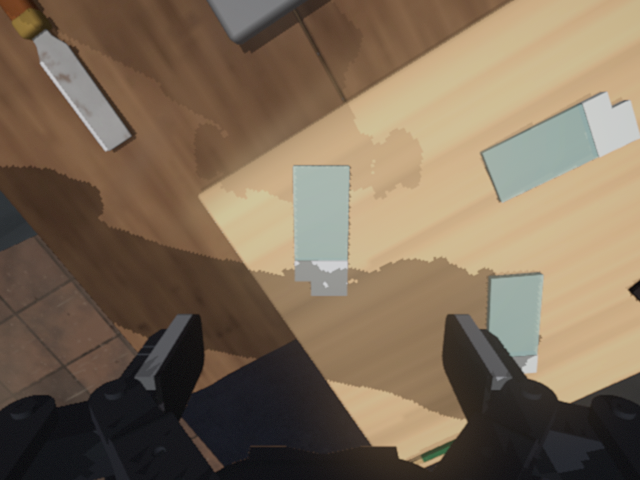

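The knob bar is straight up at yaw -8°, which gives about 1.70 rad, so it is at the stop. The target plate spans (294,166)–(349,166) down to y=296, with the notch at lower left. With the frosted end pointing away the notch is on the right, as required.

Run:
```python
from h import *
st=monitor.get_state();print(st["ee_pos"])
im=cv2.imread("pics/w6.png");cv2.imwrite("pics/w6z.png",cv2.resize(im[155:305,270:370],None,fx=4,fy=4,interpolation=cv2.INTER_CUBIC))
c=[(294,166),(349.5,166),(347.5,296)]
P=[ray("wrist",u,.02,st) for u in c];print(np.round(P,4))
e=P[2]-P[1];print(np.linalg.norm(e),np.linalg.norm(P[1]-P[0]),np.rad2deg(np.arctan2(e[1],e[0])),"centre",(P[0]+P[2])/2)
e=P[0]-P[1];print(np.rad2deg(np.arctan2(e[1],e[0])))
C=np.array([.4205,-.2575,.02]);print("top est px in wrist",proj("wrist",C,st),proj("wrist",(P[0]+P[2])/2,st))
```

```text
[ 0.42202891 -0.25585314  0.14000243]
[[ 0.4273 -0.2114  0.02  ]
 [ 0.4573 -0.2293  0.02  ]
 [ 0.4113 -0.3071  0.02  ]]
0.0903420259352093 0.03495466700001749 -120.61993746693538 centre [ 0.41927207 -0.25922585  0.02      ]
149.12914892719598
top est px in wrist [322.35895599 231.25825674] [322.10639212 234.2959061 ]
```

View pics/w6z.png

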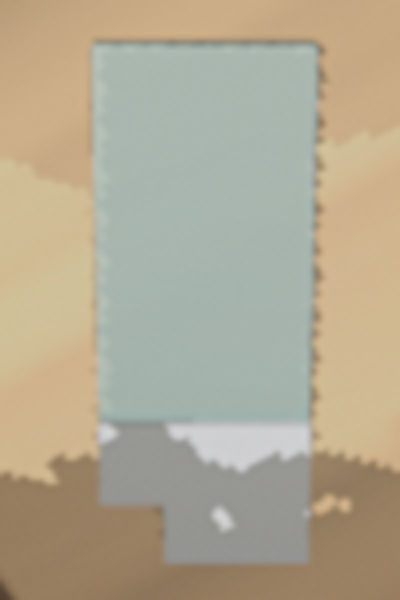

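Run:
```python
from h import *
a=down(np.deg2rad(-30.8)); c=np.array([.4197,-.2587,0])
bot.move_straight(c+[0,0,.06],0.12,rot=a)
bot.move_straight(c+[0,0,.0148],0.05)
bot.hold(.1)
st=monitor.get_state();print(st["clock"],st["ee_pos"],st["force"])
jaws.close_gripper(squeeze=40)
bot.hold(.2)
st,_=snap("wrist","w7");print(st["clock"],st["ee_pos"],st["force"],st["wrist_torque"],st["grip_width"])
snap("side","s7")
```

```text
12.575 [ 0.42000352 -0.25889459  0.01511993] [-0.42867725 -0.77194124  0.41135996]
13.3 [ 0.42000231 -0.25886895  0.01515694] [-0.55703131  0.85483368  5.64896266] [ 0.18580377  0.21215508 -0.00097088] 0.03411644228948459
```

View pics/w7.png

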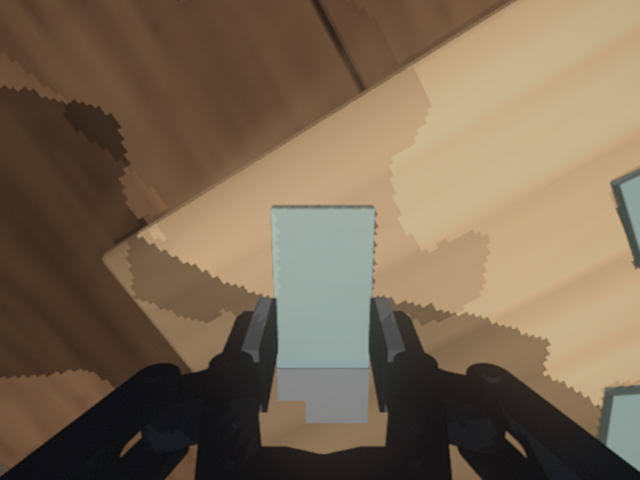

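The plate is held between the pads (width 34 mm). Lift and check.

Run:
```python
from h import *
bot.move_straight([.4197,-.2587,.05],0.06); bot.hold(.2)
st,_=snap("wrist","w8");print(st["clock"],st["ee_pos"],st["force"],st["wrist_torque"],st["grip_width"])
bot.move_straight([.4197,-.2587,.13],0.12)
snap("side","s8")
im=cv2.imread("pics/s8.png");cv2.imwrite("pics/s8z.png",cv2.resize(im[180:380,180:400],None,fx=3,fy=3))
```

```text
14.3333 [ 0.41937384 -0.25849893  0.04965215] [-0.33876444  1.06559015 -0.24285216] [-0.01224533  0.02450564 -0.01123055] 0.03392497625277423
```

View pics/w8.png

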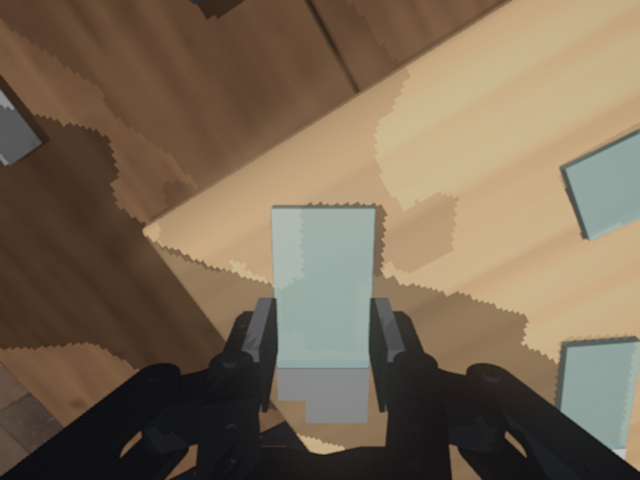

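View pics/s8z.png

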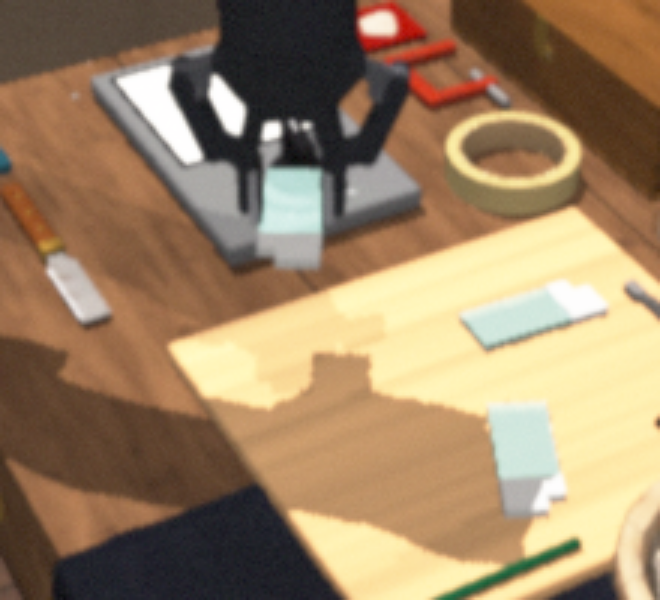

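The plate is level in the grip and the other plates are undisturbed. Now carry it over the field.

Run:
```python
from h import *
a=down(0.0035)
bot.move_straight([.509,.0355,.13],0.15,rot=a)
bot.move_straight([.509,.0355,.057],0.06)
bot.hold(.5)
st,_=snap("wrist","w9");print(st["clock"],st["ee_pos"],st["force"],st["wrist_torque"],st["grip_width"],st["qd"].max(), down(0),st["tool_rot"])
snap("side","s9");snap("top","t9")
im=cv2.imread("pics/s9.png");cv2.imwrite("pics/s9z.png",cv2.resize(im[150:350,180:400],None,fx=3,fy=3))
im=cv2.imread("pics/t9.png");cv2.imwrite("pics/t9z.png",cv2.resize(im[150:330,165:455],None,fx=2.7,fy=2.7))
```

```text
19.3167 [0.5090006  0.0355353  0.05702977] [-0.1220291   0.39183266 -0.68290918] [-0.00690442  0.00378696  0.01802405] 0.034074301999558264 0.0001916794739026593 [ 1.20919958  1.20919958 -1.20919958] [ 1.20663384  1.21089054 -1.20652183]
```

View pics/w9.png

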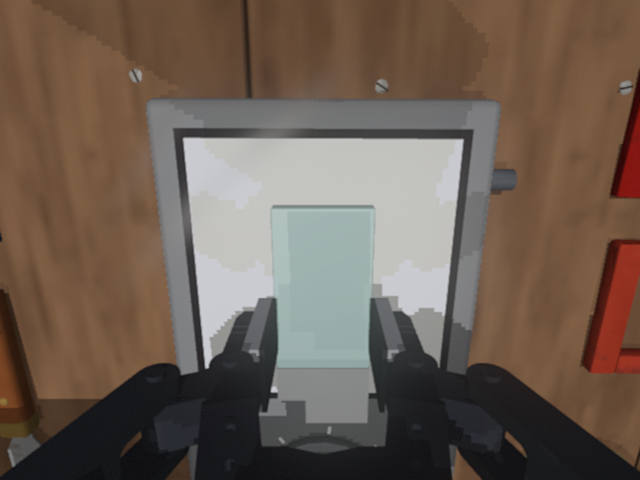

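View pics/s9z.png

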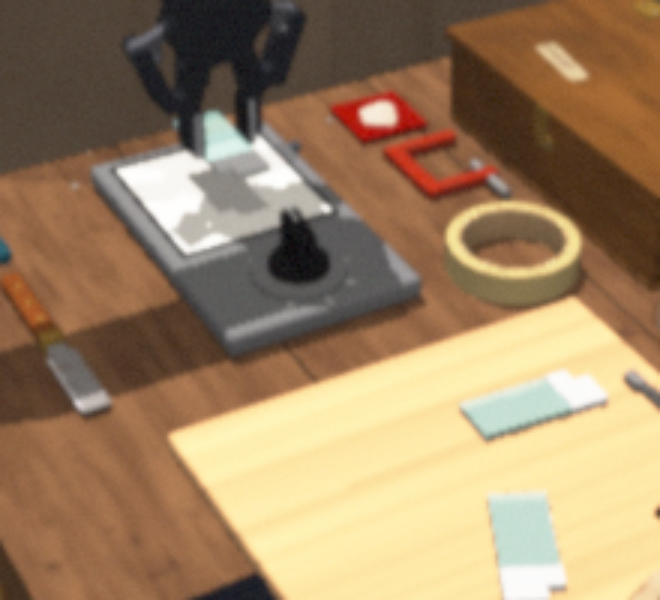

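View pics/t9z.png

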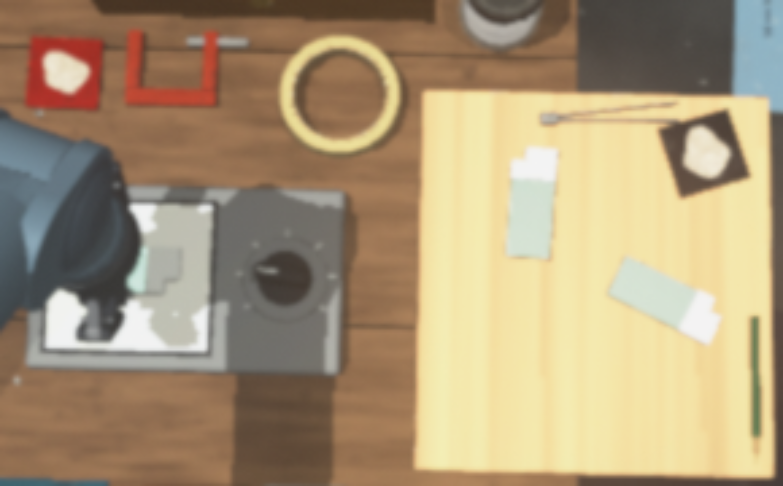

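Run:
```python
from h import *
st=monitor.get_state()
zt=.0619
A,B=[ray("wrist",u,zt,st) for u in [(272,206),(375,206)]]
C=ray("wrist",(368.5,423),zt,st);print("plate",A,B,C,"centre y",(B[1]+C[1])/2,"x",(A[0]+B[0])/2)
for u in [(174,130),(474,130),(202,372),(447,372)]: print("frame",ray("wrist",u,.02,st))
print("top: frosted edge", ray("top",(165+182/2.7,150+265/2.7),zt))
```

```text
plate [0.49176436 0.08124169 0.0619    ] [0.5268437  0.08129528 0.0619    ] [ 0.52785391 -0.0097626   0.0619    ] centre y 0.035766342108994764 x 0.5093040278029191
frame [0.44655475 0.10357774 0.02      ]
frame [0.57244737 0.10375885 0.02      ]
frame [ 0.44770451 -0.01597601  0.02      ]
frame [ 0.57234227 -0.01575624  0.02      ]
top: frosted edge [ 0.51268668 -0.0134679   0.0619    ]
```

The plate centre is at (0.509, 0.036). The field centre is about (0.510, 0.035–0.037), so it is centred to within a couple of millimetres. Handing in.

Run:
```python
from h import *
job.close_job(); print(monitor.get_state()["clock"])
```

```text
the job is handed in; nothing more can be done
the job is handed in; nothing more can be done
```

The job is done and handed in, at about 19.3 s on the robot's clock.

- **Knob:** I turned it clockwise until it hit the end stop. The torque jumped to about 1.1–1.3 N m there. After I let go, the picture still showed the bar at about 1.70 rad.
- **Plate:** I took the lower-left plate, the only one with its notch on the right, and gripped it across its middle. It is held level, label side up, with the frosted end toward the knob, about 36 mm above the white field.
- **Last checks:**
  - The plate was centred on the field to within 2 mm or so, and the grip was steady at 34 mm width.
  - The other plates and the bystander objects looked unmoved.
  - No check failed. The cameras disagreed by up to about 5 mm on the knob's position, and I used a value in between.

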